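Clamp a model hall in the glue-up jig

TASK

Take the long gabled hall, the longest of the three loose grey model houses on the desk, and stand it upright on the glue-up jig, between the fence and the sliding jaw and roughly centred along the fence, with a long wall facing the fence. Slide the jaw towards the fence by its post until you feel it stop, so that the hall sits square and snug against both jaw and fence, without crushing it, and leave the jaw there.

Things in the scene. Friction and masses are not known exactly. Their poses are not given: they have to be found in the camera images.
- hall: the long hall: a grey plastic model house with a pitched roof and stepped gables, 110 mm long (its x), 50 mm wide (its y, the two long walls, upright and flat up to 36 mm), 58 mm high over the gables, about 0.13 kg. Origin: centre of its underside, z up. It starts upright on the desk. Two other loose grey pieces, a shorter house (60 mm long) and a square tower (114 mm high), stand 0.1 m or more away and are not wanted. Either long wall may face the fence.
- fence: the fixed wooden fence of the jig: a bar 120 mm long (its x), 20 mm thick (its y), 24 mm high, with two dark screw knobs on top reaching 31 mm. Origin: centre of its underside, on the top face of the jig's white board (8 mm thick, 150 mm by 310 mm), z up. Its working face, 10 mm from the origin towards its -y, looks at the jaw. It cannot be moved and is set nearer or farther along the board from job to job, so where the jaw stops differs.
- jaw (a joint): travel of the sliding jaw in m along the fence's +y, towards the fence; 0 is wide open, its own end (0.17) lies beyond where the hall stops it. It slides at about 3 to 5 N and stays where left. With the hall pinched, the jaw's cork pad yields (2.5 N per mm, at most 7 mm) and the force climbs: 10 to 15 N in all is a good stop; over 50 N on the hall crushes it. Let go, it springs back about 1 to 2 mm.
- jaw_post (a point): centre of the top of the jaw's aluminium post, 24 mm square, 45 mm tall, to be gripped or pushed from above; 79 mm above the desk, axes as the fence's. The post stands on the wooden jaw bar (120 mm along x, 30 mm along y with its cork pad, top 34 mm above the desk); the pressing face lies 15 mm from this point towards the fence (+y), opposite the fence and at least 130 mm from it at the start.
Mind the look-alikes: they are no part of the job. Leave any pink or purple look-alike of the hall alone.

How it is judged (in metres and radians):
On the way:
1. the hall stands upright on the jig's board between fence and jaw (y of hall in the frame of fence between -0.17 and -0.03 m and y of hall in the frame of jaw_post above 0.028 m and x of hall in the frame of fence between -0.04 and 0.04 m and z of hall in the frame of fence below 0.006 m and angle between hall's own z axis and vertical below 0.12 rad), for 0.2 s.
At the end, for the whole second after the job is handed in: The hall stands upright (within 6 degrees) on the jig's board, a long wall along the fence (within 8 degrees), its middle within 30 mm of the fence's middle lengthwise, with at most 7 mm left between hall and fence and between hall and jaw; hall and jaw are at rest (y of hall in the frame of fence between -0.042 and -0.03 m and y of hall in the frame of jaw_post between 0.028 and 0.047 m and x of hall in the frame of fence between -0.03 and 0.03 m and z of hall in the frame of fence below 0.006 m and angle between hall's own z axis and vertical below 0.1 rad and angle between the x axis of hall and the x axis of fence, either way round below 0.14 rad and linear speed of hall below 0.01 m/s and velocity of joint jaw between -0.01 and 0.01 m/s); the robot touches nothing.
It fails at once if the hall is crushed: more than 50 N between jaw and hall (contact force between jaw and hall above 50 N).
It also fails if it takes over 50 s, if anything falls off the work surface, if the arm or the gripper's body presses on something with over 40 N, if the wrist force passes 120 N, or if a joint passes its speed limit or range.

ROBOT

A 6-joint arm with a two-finger parallel gripper is mounted at the origin on the work surface. World frame = base frame: x ahead of the robot, y to its left, z up, the work surface at z = 0. Lengths are in m, angles in degrees, forces in N, time in s.
With the tool pointing down it reaches from about 0.325 to 0.775 m from the base axis. Payload 9.3 kg.
Tool frame: the origin (TCP) lies between the finger pads; the fingertips stand arm.tip_reach ahead of it and the grasp point (between the pads) lies 11 mm behind it (arm.tip_reach is the distance from the TCP to the fingertips, in m); z points along the fingers, y is the line along which they close (so a half turn about z gives the same grasp; the last joint's range is limited). The gripper opens to 85 mm and grips with 20 to 120 N. Pads are 22 mm wide; open, the fingers measure 114 mm over their backs; the gripper's body (76 mm by 85 mm) begins 54 mm behind the grasp point. The pads swing forward as they close: fully open they stand 13 mm farther back than shut.
Start: joints at [63.449, 14.817, 1.232, 76.415, 0, 81.257], TCP at [0.168, 0.524, 0.239] pointing down, gripper open.
Joint ranges: [-174.27, 174.27], [-52.1, 104.24], [-59.71, 78.15], [-110.17, 111.67], [-87.03, 83.33], [-180, 180]. Speed limits (degrees/s): [127.2, 127.2, 159.86, 180, 180, 180].

INTERFACE

Orientations are given as a 3x3 rotation matrix whose columns are the frame's x, y, z axes.
In Python, from bench import arm gives the robot as it stands.
- The arm moves only by the tool servo_tool, never from a script. Its argument "deltas" is a list of rows, each a list of 5 numbers: the opening, from 0 (shut) to 1 (fully open), then the shift along the tool's x, y, z in units of 30 mm (1.0 is 30 mm), then the turn about the tool's z in rad. In form: [[hand, tx, ty, tz, turn], ...]. A call has 1 to 12 rows; each row shifts and turns the commanded pose from where the row before left it, along the tool's axes as they then stand; what a row does not reach is not made up. A row lasts 1/12 s, in which the tool goes at most 41.7 mm and 7.16 degrees, less where a joint would pass 70% of its speed; a pose out of reach is approached as far as the arm can. A call is refused whole if a number of a shift passes 1 or a number of a turn 0.125, either way. A call with a gripper value outside its range is refused whole. The fingers move at their own pace and stop on an object; the grip force is fixed at half the most. Time passes only in rows, so rows that do not move let the fingers close. It gives the time, the measured TCP pose, the force, the opening and the grip force at its end, in the units of the state.
- arm.sense(): the state, without advancing time (a new reading comes with each control period).
- arm.camera(name): name is "scene" or "side" or "wrist"; returns the picture (400x640x3 uint8, red, green, blue); there is no depth.
- arm.camera_info(name): a dict with "mtx" (3x3 intrinsics, pixels), "position" and "attitude" of the camera in the world. Camera axes: x right, y up, looking along -z (the intrinsics and any distortion apply to the point x, -y, -z); pixel columns grow to the right and rows downward; lengths in m; the calibration is good to about 2 mm. A picture is of the moment at which its call begins: read the wrist's pose just before it. camera_info takes no time and is no camera call; for the wrist camera it gives the pose at the moment of the call.
- arm.finish_job(): hands the job in; it is judged then, once.
Trained networks look in the newest picture that a camera, given by its name, has taken for a name from the list of things; names that differ only in an ending like _2 or _b are one class to them, and where a whole thing is asked for, a point or a joint stands for the part that bears it (a point fixed in the world has none). Each returns a list of dicts, best first, with "confidence" (0 to 1); they miss things now and then, are a little off and sometimes report something else, mostly with a low value. They report only what shows in the picture. A call takes as long as a camera call. They do not tell look-alikes from the thing itself.
- arm.spot_in(camera, thing): "box" ([left, top, right, bottom] as shares, 0 to 1, of the picture: columns of its width, rows of its height, round what is visible of it).
- arm.outline_of(camera, thing): "mask" (400x640 bool, what is visible of it) and "box" ([left, top, right, bottom] as shares, 0 to 1, of the picture: columns of its width, rows of its height, round what is visible of it).
- arm.pinpoint(camera, thing): "at" ([column, row] as shares, 0 to 1, of the picture: columns of its width, rows of its height: a listed point, or the origin of a listed thing).
The state is a dict: "time": time; "q": joint angles; "joint_velocities": joint speeds; "effort": joint torques, N m; "tcp_pos": TCP position; "tool_rot": TCP orientation; "wrist_force": force on the tool from outside, world axes, zero at the start; "moment": the same for the moment, N m; "finger_gap": opening from 0.0 (shut) to 1.0 (fully open); "gripper_force": force on a finger pad.
Only numpy, scipy, OpenCV 4.12 (cv2) and the standard library are available. Lean on these libraries where they do the work, as an engineer would, in place of code of your own. Each camera call takes 0.05 s, during which the arm holds its last target. There are 200 camera calls.

## Working session

There is one attempt and no reset: what is moved stays moved. The work goes in short steps, Python scripts to look and compute and a tool call to move; the robot and the scene stay as the last step left them, time stands still between calls to the robot, and variables do not carry over. Pictures are saved under pics/ and viewed, at most 10 in all, crops included, and the job is handed in when it is done.

Besides the shell and the picture viewer there is one more tool, called after "Emit:" as a command line: name --pt "numbers of a row" for each row, then --argument value for the rest. servo_tool: Moves the arm, as the interface text tells. Its arguments: {"type":"object","properties":{"deltas":{"type":"array"}},"required":["deltas"]}

```bash
mkdir -p pics; cat > h.py <<'E'
import numpy as np, cv2
from bench import arm
def ray(info,u,v):
    d=np.linalg.solve(np.array(info["mtx"]),[u,v,1.]); d=np.array([d[0],-d[1],-d[2]])
    R=np.array(info["attitude"]); return np.array(info["position"]),R@d
def hit(info,u,v,z):
    p,d=ray(info,u,v); return p+d*(z-p[2])/d[2]
def save(n,im): cv2.imwrite(f"pics/{n}.png",im[:,:,::-1])
E
python3 - <<'E'
from h import *
s=arm.sense(); print(s["time"],s["tcp_pos"],np.round(s["tool_rot"],3).tolist(),arm.tip_reach,s["finger_gap"])
ims=[]
for c in ["scene","side"]:
    im=arm.camera(c); save(c+"0",im); i=arm.camera_info(c); print(c,np.round(i["position"],3),np.round(i["attitude"],3).tolist(),np.round(i["mtx"],1).tolist())
    for t,z in [("hall",0.0),("fence",0.008),("jaw_post",0.079)]:
        for r in arm.pinpoint(c,t)[:4]:
            u,v=r["at"][0]*640,r["at"][1]*400; print(t,round(r["confidence"],2),round(u),round(v),np.round(hit(i,u,v,z),3))
E
```

```text
0.0 [0.1680832  0.52343162 0.23866007] [[-0.952, 0.306, -0.001], [0.306, 0.952, -0.001], [0.0, -0.001, -1.0]] 0.008 1.000011969193697
scene [ 1.141 -0.353  0.827] [[0.445, -0.628, 0.638], [0.896, 0.313, -0.317], [-0.0, 0.712, 0.702]] [[508.6, 0.0, 325.4], [0.0, 508.6, 200.7], [0.0, 0.0, 1.0]]
hall 0.91 252 260 [ 0.476 -0.193  0.   ]
hall 0.91 226 207 [ 0.304 -0.193  0.   ]
hall 0.57 183 265 [ 0.426 -0.324  0.   ]
hall 0.36 393 212 [0.491 0.141 0.   ]
fence 0.72 451 199 [0.52  0.278 0.008]
jaw_post 0.86 393 212 [0.553 0.093 0.079]
side [-0.088 -0.669  0.766] [[0.781, 0.373, -0.5], [-0.624, 0.49, -0.609], [0.018, 0.788, 0.616]] [[454.2, 0.0, 308.6], [0.0, 454.2, 206.5], [0.0, 0.0, 1.0]]
hall 0.8 292 261 [ 0.373 -0.052  0.   ]
hall 0.74 391 320 [ 0.43  -0.316  0.   ]
hall 0.59 308 314 [ 0.304 -0.198  0.   ]
hall 0.58 364 270 [ 0.488 -0.179  0.   ]
fence 0.83 264 173 [0.523 0.287 0.008]
jaw_post 0.57 308 180 [0.539 0.099 0.079]
```

View pics/scene0.png

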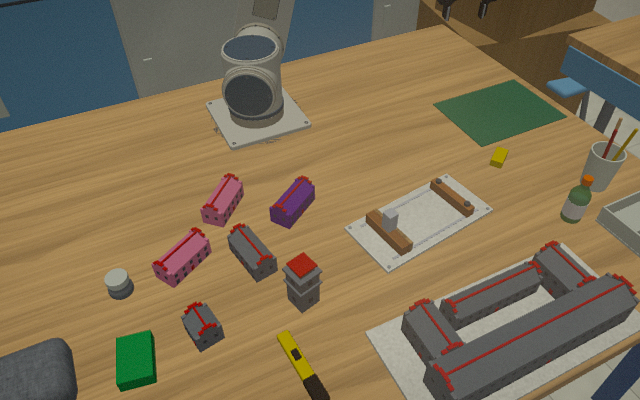

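View pics/side0.png

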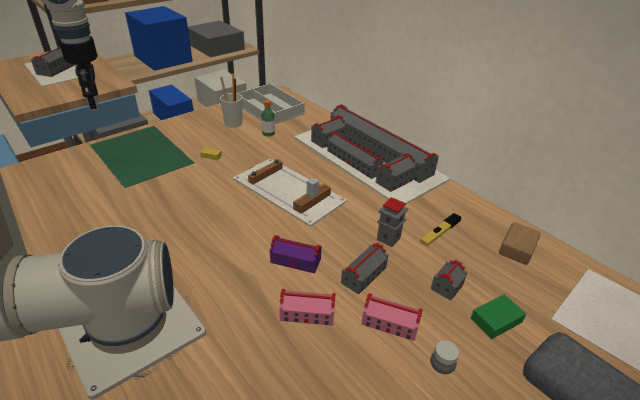

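The scene picture shows these candidates for the hall:
- Grey piece at scene (252,250) / side (364,268).
- Pink pieces at scene (222,200) and (182,257).
- Purple piece at scene (293,202).
- Short grey house at scene (203,325).
- Grey tower at scene (302,282).

Only the grey one at (252,250) is long, grey and loose, so it fits the description. The jig is at scene (420,220), with its fence at (451,197) and post at (391,215). I'll confirm the hall in a crop and fit the poses.

```bash
cat >> h.py <<'E'
from scipy.optimize import minimize
def proj(info,P):
    R=np.array(info["attitude"]); q=(np.array(P)-info["position"])@R; q=q*[1,-1,-1]
    a=q@np.array(info["mtx"]).T; return a[:,:2]/a[:,2:]
def box(L,W,z0,z1): return [[sx*L/2,sy*W/2,z] for sx in(-1,1) for sy in(-1,1) for z in(z0,z1)]
HALL=box(.11,.05,0,.036)+box(.11,.014,.05,.058)
FENCE=box(.12,.02,0,.024)
def place(M,p,z):
    c,s=np.cos(p[2]),np.sin(p[2]); return np.array(M)@np.array([[c,s,0],[-s,c,0],[0,0,1]])+[p[0],p[1],z]
def fit(obs,M,z,p0):
    def cost(p):
        t=0
        for info,m in obs:
            h=cv2.convexHull(proj(info,place(M,p,z)).astype(np.float32)*16).astype(np.int32)
            a=np.zeros((400,640),np.uint8); cv2.fillConvexPoly(a,h,1,shift=4)
            t+=1-(a.astype(bool)&m).sum()/max(1,(a.astype(bool)|m).sum())
        return t/len(obs)
    best=None
    for y in (p0[2],) if len(p0)==3 else np.arange(0,np.pi,np.pi/6):
        S=np.array([[p0[0],p0[1],y]]*4)+np.array([[0,0,0],[.01,0,0],[0,.01,0],[0,0,.3]])
        r=minimize(cost,S[0],method="Nelder-Mead",options=dict(initial_simplex=S,xatol=1e-4,fatol=1e-4,maxiter=150))
        if best is None or r.fun<best.fun: best=r
    return best.x,best.fun
E
python3 - <<'E'
from h import *
H=[];F=[];J=[]
for c,uv in [("scene",(252,250)),("side",(364,268))]:
    im=arm.camera(c); i=arm.camera_info(c)
    if c=="scene": save("crop1",cv2.resize(im[160:360,140:340],None,fx=3,fy=3,interpolation=cv2.INTER_CUBIC))
    for r in arm.outline_of(c,"hall"):
        if r["mask"][uv[1],uv[0]]: H.append((i,r["mask"])); break
    F+=[(i,r["mask"]) for r in arm.outline_of(c,"fence")[:1]]
    for r in arm.outline_of(c,"jaw_post")[:1]: J.append((i,r["mask"])); 
print(len(H),len(F),len(J))
print("hall",fit(H,HALL,0,(.48,-.185)))
print("fence",fit(F,FENCE,.008,(.52,.28)))
ps=[[347,228],[391,270],[492,209],[446,176]]; i=arm.camera_info("scene")
print(np.round([hit(i,*p,.008) for p in ps],3))
for i,m in J:
    v,u=np.nonzero(m); print("jaw mask box",u.min(),u.max(),v.min(),v.max(),m.sum())
JAW=box(.12,.03,.012,.034)
# bar only + post hull approximates the silhouette poorly; fit union roughly by hull of both
print(arm.sense()["time"])
E
```

```text
2 2 2
hall (array([ 0.47529049, -0.18924711,  0.19451434]), np.float64(0.04870486145029468))
fence (array([0.52076591, 0.27650704, 3.28057447]), np.float64(0.10861823361823364))
[[0.493 0.021 0.008]
 [0.633 0.047 0.008]
 [0.587 0.342 0.008]
 [0.449 0.315 0.008]]
jaw mask box 366 412 209 255 1111
jaw mask box 293 331 178 213 688
0.8
```

View pics/crop1.png

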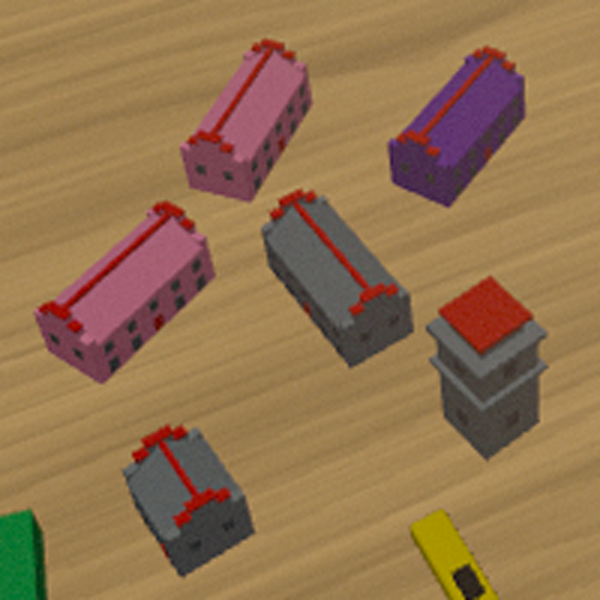

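The crop confirms it: the grey gabled hall at crop (335,280) is clearly longer than the short house at (190,500), and isn't pink or purple. The hall is at about (0.475, -0.189) with yaw 11.1°. The fence is at (0.521, 0.277) with yaw about 8.3°, and the post is at about (0.546, 0.096). Turning the tool and moving over the hall.

Emit:
servo_tool --pt "1 0 0 0 -0.1" --pt "1 0 0 0 -0.1" --pt "1 0 0 0 -0.1" --pt "1 0 0 0 -0.1" --pt "1 0 0 0 -0.105" --pt "1 -0.8 -0.5 0 0" --pt "1 -0.8 -0.9 0 0" --pt "1 -0.8 -0.9 0 0" --pt "1 -0.8 -0.9 0 0" --pt "1 -0.8 -0.9 0 0" --pt "1 -0.8 -0.9 0 0" --pt "1 -0.6 -0.9 0 0"

```text
time: 1.8
tcp_pos: [0.3631, 0.3801, 0.2392]
tool_rot: [[-0.981, -0.193, 0.0], [-0.193, 0.981, 0.0], [-0.0, 0.0, -1.0]]
wrist_force: [-0.0, 0.2, -0.5]
finger_gap: 0.998
gripper_force: 0.0
```

Emit:
servo_tool --pt "1 0 -1 0 0" --pt "1 0 -1 0 0" --pt "1 0 -1 0 0" --pt "1 0 -1 0 0" --pt "1 0 -1 0 0" --pt "1 0 -1 0 0" --pt "1 0 -1 0 0" --pt "1 0 -1 0 0" --pt "1 0 -1 0 0" --pt "1 0 -1 0 0" --pt "1 0 -1 0 0" --pt "1 0 -1 0 0"

```text
time: 2.8
tcp_pos: [0.4308, 0.0265, 0.2395]
tool_rot: [[-0.981, -0.193, 0.001], [-0.193, 0.981, -0.0], [-0.001, -0.0, -1.0]]
wrist_force: [-0.2, -0.2, -0.4]
finger_gap: 1.002
gripper_force: 0.0
```

Emit:
servo_tool --pt "1 0 -1 0.2 0" --pt "1 0 -1 0.2 0" --pt "1 0 -1 0.2 0" --pt "1 0 -1 0.2 0" --pt "1 0 -1 0.2 0" --pt "1 0 -1 0.2 0" --pt "1 0 -0.8 0 0" --pt "1 0 -0.4 0 0" --pt "1 0 0 0 0" --pt "1 0 0 0 0"

```text
time: 3.63
tcp_pos: [0.4723, -0.1839, 0.2032]
tool_rot: [[-0.981, -0.192, -0.0], [-0.192, 0.981, 0.0], [0.0, 0.001, -1.0]]
wrist_force: [-0.3, 0.8, -0.3]
finger_gap: 1.001
gripper_force: 0.0
```

Over the hall, so I'll take one wrist look to refine the pose.

```bash
cat >> h.py <<'E'
def rel(p):
    s=arm.sense(); d=(np.array(p)-s["tcp_pos"])@np.array(s["tool_rot"]); return np.round(d/.03,2)
E
python3 - <<'E'
from h import *
i=arm.camera_info("wrist"); im=arm.camera("wrist")
o=[]
for r in arm.outline_of("wrist","hall"):
    print(round(r["confidence"],2),np.round(np.array(r["box"])*[640,400,640,400]))
    v,u=np.nonzero(r["mask"]); x=hit(i,u.mean(),v.mean(),.03)
    if np.hypot(*(x[:2]-[.475,-.189]))<.05 and not o: o=[(i,r["mask"])]
if o:
    p,f=fit(o,HALL,0,(.475,-.189,.19)); print(p,f); 
    q=proj(i,place(HALL,p,0)).astype(np.int32); cv2.polylines(im,[cv2.convexHull(q)],True,(0,255,0),1)
    print(rel([p[0],p[1],.014]))
save("wrist1",im)
E
```

```text
0.94 [282. 109. 339. 250.]
0.92 [407.  41. 576. 152.]
0.7 [ 83.  33. 247. 142.]
0.63 [279.   0. 358.  37.]
[ 0.4762675  -0.18976861  0.18540522] 0.02395997893628221
[-0.09 -0.25  6.32]
```

View pics/wrist1.png

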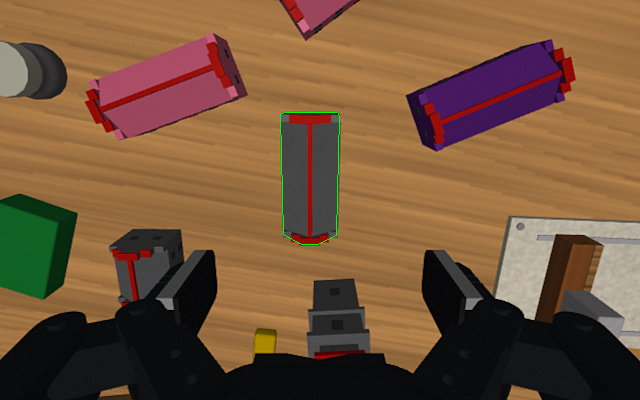

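The wrist picture shows the hall centred between the fingers at (310,178), with the fitted outline lying on its edges. The tower is beyond it at (336,320). I'll check how far the tower is from the gripper body, and shift and turn sideways at the same time.

Emit:
servo_tool --pt "1 0 -0.25 0.6 0.008" --pt "1 -0.1 0 0.9 0" --pt "1 0 0 0.9 0" --pt "1 0 0 0 0"

```text
time: 4.07
tcp_pos: [0.4749, -0.1883, 0.1276]
tool_rot: [[-0.982, -0.187, -0.005], [-0.187, 0.982, 0.003], [0.005, 0.004, -1.0]]
wrist_force: [-0.9, -0.0, -1.1]
finger_gap: 1.003
gripper_force: 0.0
```

```bash
python3 - <<'E'
from h import *
i=arm.camera_info("scene")
for p,z in [((302,305),0),((301,264),.114)]: print(hit(i,*p,z),rel(hit(i,*p,z))*30)
print(rel([.4763,-.1898,.014]))
E
```

```text
[ 6.23913637e-01 -1.46331505e-01 -1.11022302e-16] [-154.8   12.9  126.9]
[ 0.61630573 -0.14070802  0.114     ] [-147.9   20.4   12.9]
[-0.06 -0.07  3.78]
```

The tower is about 150 mm away, which is clear. Descending and gripping.

Emit:
servo_tool --pt "1 -0.06 -0.05 0.7 0" --pt "1 0 0 0.7 0" --pt "1 0 0 0.7 0" --pt "1 0 0 0.6 0" --pt "1 0 0 0.5 0" --pt "1 0 0 0.4 0" --pt "1 0 0 0.2 0" --pt "1 0 0 0 0"

```text
time: 4.73
tcp_pos: [0.4789, -0.1912, 0.0174]
tool_rot: [[-0.983, -0.186, -0.001], [-0.186, 0.983, 0.0], [0.001, 0.001, -1.0]]
wrist_force: [-0.6, -0.2, -0.0]
finger_gap: 1.004
gripper_force: 0.0
```

Emit:
servo_tool --pt "0.2 0 0 0 0" --pt "0.2 0 0 0 0" --pt "0.2 0 0 0 0" --pt "0.2 0 0 0 0" --pt "0.2 0 0 0 0" --pt "0.2 0 0 0 0" --pt "0.2 0 0 0 0" --pt "0.2 0 0 0 0"

```text
time: 5.4
tcp_pos: [0.4795, -0.192, 0.0186]
tool_rot: [[-0.983, -0.185, 0.002], [-0.185, 0.983, -0.001], [-0.002, -0.001, -1.0]]
wrist_force: [-0.7, 1.9, 7.8]
finger_gap: 0.57
gripper_force: 62.2
```

Gripped at the expected opening. Lifting, then carrying it over the jig.

Emit:
servo_tool --pt "0.2 0 0 -0.3 0" --pt "0.2 0 0 -0.6 0" --pt "0.2 0 0 -0.9 0" --pt "0.2 0 0 -0.9 0" --pt "0.2 0 0 -0.9 0" --pt "0.2 0 0 -0.9 0" --pt "0.2 -0.2 0.4 -0.3 0" --pt "0.2 -0.4 0.8 0 0.02" --pt "0.2 -0.4 0.9 0 0.022" --pt "0.2 -0.4 0.9 0 0" --pt "0.2 -0.4 0.9 0 0" --pt "0.2 -0.4 0.9 0 0"

```text
time: 6.4
tcp_pos: [0.5213, -0.0379, 0.1623]
tool_rot: [[-0.99, -0.143, 0.001], [-0.143, 0.99, -0.0], [-0.001, -0.0, -1.0]]
wrist_force: [0.8, -1.0, -0.8]
finger_gap: 0.571
gripper_force: 62.4
```

Emit:
servo_tool --pt "0.2 -0.4 0.9 0 0" --pt "0.2 -0.4 0.9 0 0" --pt "0.2 -0.3 0.9 0 0" --pt "0.2 -0.3 0.9 0 0" --pt "0.2 -0.3 0.9 0 0" --pt "0.2 -0.2 0.9 0 0" --pt "0.2 -0.1 0.9 0 0" --pt "0.2 0 0.9 0 0" --pt "0.2 0 0.6 0 0" --pt "0.2 0 0.2 0 0" --pt "0.2 0 0 0 0"

```text
time: 7.32
tcp_pos: [0.5458, 0.2081, 0.1619]
tool_rot: [[-0.989, -0.146, 0.0], [-0.146, 0.989, 0.0], [-0.0, 0.0, -1.0]]
wrist_force: [0.7, 0.0, -0.8]
finger_gap: 0.576
gripper_force: 62.3
```

```bash
python3 - <<'E'
from h import *
s=arm.sense(); print(s["tcp_pos"],np.round(s["tool_rot"],3).tolist(),s["finger_gap"],s["gripper_force"])
i=arm.camera_info("wrist"); im=arm.camera("wrist"); save("wrist2",im)
for t in ("fence","jaw_post","hall"):
    for r in arm.pinpoint("wrist",t)[:2]:
        u,v=r["at"][0]*640,r["at"][1]*400; print(t,round(r["confidence"],2),round(u),round(v),hit(i,u,v,{"fence":.008,"jaw_post":.079,"hall":s["tcp_pos"][2]-.0186}[t]))
for p,z in [((.5208,.2765),.04),((.546,.096),.079)]: print(proj(i,[[p[0],p[1],z]]))
print(rel([.5345,.2027,.03]))
E
```

```text
[0.54576408 0.20810188 0.16190503] [[-0.989, -0.146, 0.0], [-0.146, 0.989, 0.0], [-0.0, 0.0, -1.0]] 0.5764510720164596 62.32633709907532
fence 0.81 402 161 [0.52099996 0.27617726 0.008     ]
fence 0.17 320 234 [0.59649519 0.21755847 0.008     ]
jaw_post 0.75 137 188 [0.55230064 0.09094998 0.079     ]
hall 0.58 316 237 [0.54196038 0.20711561 0.14330503]
hall 0.21 401 162 [0.50030237 0.23943906 0.14330503]
[[412.1562648  169.31158099]]
[[145.04520113 179.88542501]]
[ 0.41 -0.05  4.38]
```

View pics/wrist2.png

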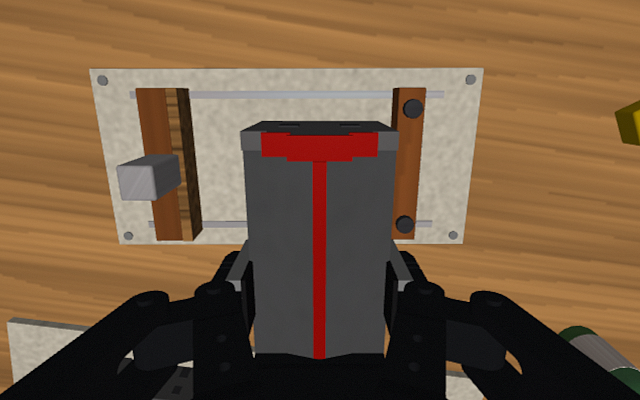

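The wrist picture shows the hall held square over the board. The fence is at (408,162) and the jaw with its post is at (150,178), both clear of it. The wrist estimate of the fence agrees with the first fit. Moving sideways and lowering.

Emit:
servo_tool --pt "0.2 0.2 -0.05 0 0" --pt "0.2 0.2 0 0.3 0" --pt "0.2 0 0 0.7 0" --pt "0.2 0 0 0.8 0" --pt "0.2 0 0 0.8 0" --pt "0.2 0 0 0.7 0" --pt "0.2 0 0 0.5 0" --pt "0.2 0 0 0.4 0" --pt "0.2 0 0 0.1 0" --pt "0.2 0 0 0 0"

```text
time: 8.35
tcp_pos: [0.5339, 0.2028, 0.0317]
tool_rot: [[-0.99, -0.143, -0.002], [-0.143, 0.99, -0.0], [0.002, -0.0, -1.0]]
wrist_force: [-0.7, -0.3, -1.3]
finger_gap: 0.573
gripper_force: 62.3
```

Emit:
servo_tool --pt "0.2 0 0 0.06 0" --pt "0.2 0 0 0.05 0" --pt "0.2 0 0 0.03 0" --pt "0.2 0 0 0 0" --pt "0.2 0 0 0 0"

```text
time: 8.77
tcp_pos: [0.5347, 0.2038, 0.0285]
tool_rot: [[-0.99, -0.144, 0.001], [-0.144, 0.99, 0.0], [-0.001, 0.0, -1.0]]
wrist_force: [1.0, 0.6, -1.7]
finger_gap: 0.571
gripper_force: 62.3
```

Emit:
servo_tool --pt "0.2 0 0 0.04 0" --pt "0.2 0 0 0.03 0" --pt "0.2 0 0 0 0" --pt "0.2 0 0 0 0"

```text
time: 9.1
tcp_pos: [0.5347, 0.2038, 0.0266]
tool_rot: [[-0.99, -0.144, 0.001], [-0.144, 0.99, 0.0], [-0.001, -0.0, -1.0]]
wrist_force: [-2.1, 0.7, 5.1]
finger_gap: 0.574
gripper_force: 62.9
```

Contact at about 5 N, so the hall is on the board. Releasing, lifting, then turning a quarter turn with the fingers shut to push the post.

Emit:
servo_tool --pt "0.85 0 0 0 0" --pt "0.85 0 0 0 0" --pt "0.85 0 0 0 0" --pt "0.85 0 0 0 0" --pt "0.85 0 0 -0.2 0" --pt "0.85 0 0 -0.5 0" --pt "0.85 0 0 -0.8 0" --pt "0.85 0 0 -0.9 0" --pt "0.85 0 0 -0.9 0" --pt "0.85 0 0 -0.9 0" --pt "0.85 0 0 -0.5 0" --pt "0.85 0 0 0 0"

```text
time: 10.1
tcp_pos: [0.5359, 0.2041, 0.1711]
tool_rot: [[-0.99, -0.144, 0.006], [-0.144, 0.99, 0.001], [-0.006, 0.0, -1.0]]
wrist_force: [0.4, 0.6, 0.0]
finger_gap: 0.848
gripper_force: 0.0
```

Emit:
servo_tool --pt "0 0 0 0 -0.12" --pt "0 0 0 0 -0.12" --pt "0 0 0 0 -0.12" --pt "0 0 0 0 -0.12" --pt "0 0 0 0 -0.12" --pt "0 0 0 0 -0.12" --pt "0 0 0 0 -0.12" --pt "0 0 0 0 -0.12" --pt "0 0 0 0 -0.12" --pt "0 0 0 0 -0.12" --pt "0 0 0 0 -0.12" --pt "0 0 0 0 -0.12"

```text
time: 11.1
tcp_pos: [0.5342, 0.2036, 0.1663]
tool_rot: [[0.019, -1.0, -0.001], [-1.0, -0.019, -0.0], [0.0, 0.001, -1.0]]
wrist_force: [0.0, 0.5, -0.3]
finger_gap: 0.001
gripper_force: 0.0
```

Emit:
servo_tool --pt "0 0 0 0 -0.12" --pt "0 0.4 0 0 -0.01" --pt "0 0.8 0 0 0" --pt "0 0.9 0 0 0" --pt "0 0.9 0 0 0" --pt "0 0.9 0 0 0" --pt "0 0.9 0 0 0" --pt "0 0.5 0 0 0" --pt "0 0.2 0 0 0" --pt "0 0 0 0 0"

```text
time: 11.93
tcp_pos: [0.5579, 0.0393, 0.1664]
tool_rot: [[0.141, -0.99, -0.001], [-0.99, -0.141, 0.0], [-0.0, 0.001, -1.0]]
wrist_force: [-0.7, -0.1, -0.2]
finger_gap: -0.002
gripper_force: 0.0
```

```bash
python3 - <<'E'
from h import *
s=arm.sense(); print(s["time"],s["tcp_pos"],np.round(s["tool_rot"],3).tolist(),s["finger_gap"])
F=np.array([.521,.2765]);ex=np.array([.9895,.1445]);ey=np.array([-.1445,.9895])
ff=lambda p:np.round([(np.array(p)[:2]-F)@ex,(np.array(p)[:2]-F)@ey],4)
for c in ("wrist","scene","side"):
    i=arm.camera_info(c); im=arm.camera(c)
    if c=="scene": save("scene2",cv2.resize(im[140:300,330:520],None,fx=4,fy=3.7))
    if c=="wrist": save("wrist3",im)
    for r in arm.pinpoint(c,"jaw_post")[:1]:
        x=hit(i,r["at"][0]*640,r["at"][1]*400,.079); print(c,"post",round(r["confidence"],2),x,ff(x))
    for r in arm.pinpoint(c,"hall"):
        x=hit(i,r["at"][0]*640,r["at"][1]*400,.008)
        if abs(ff(x)).max()<.15: print(c,"hall",round(r["confidence"],2),x,ff(x))
print(rel([.5545,.056,.053]))
E
```

```text
11.9333 [0.55790245 0.0393043  0.16642944] [[0.141, -0.99, -0.001], [-0.99, -0.141, 0.0], [-0.0, 0.001, -1.0]] -0.0018740482414200041
wrist hall 0.77 [0.52918765 0.20502163 0.008     ] [-0.0022 -0.0719]
scene post 0.61 [0.55151459 0.09132777 0.079     ] [ 0.0034 -0.1876]
scene hall 0.97 [0.53348305 0.19483877 0.008     ] [ 0.0006 -0.0826]
side post 0.78 [0.55447784 0.09394586 0.079     ] [ 0.0067 -0.1855]
side hall 0.75 [0.54203102 0.2140835  0.008     ] [ 0.0118 -0.0648]
[-0.51  0.04  3.8 ]
```

View pics/scene2.png

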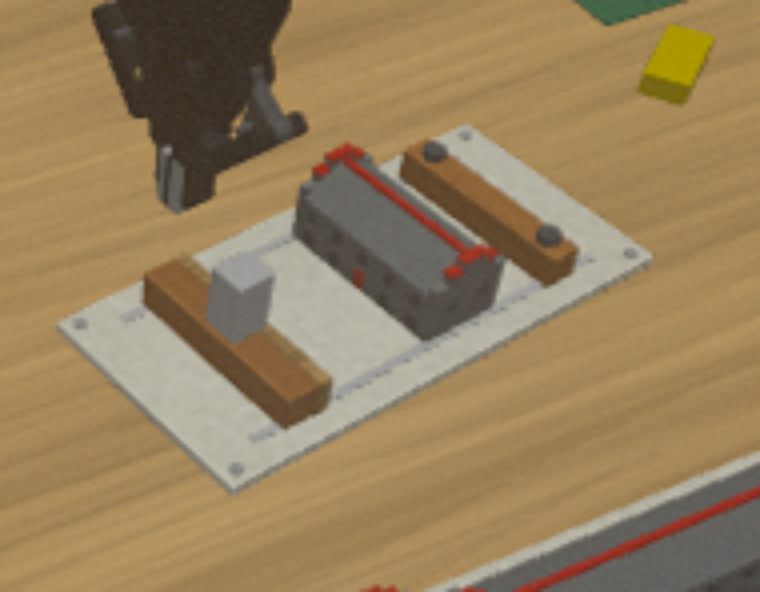

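The scene crop shows the hall upright on the board at (395,245) and parallel to the fence at (490,210). The jaw is open at (235,330) with its post at (240,290), and the tool is behind the post. Lowering behind the post.

Emit:
servo_tool --pt "0 0 0 0.5 0.003" --pt "0 0 0 0.8 0" --pt "0 0 0 0.8 0" --pt "0 0 0 0.8 0" --pt "0 0 0 0.6 0" --pt "0 0 0 0.3 0" --pt "0 -0.2 0 0 0" --pt "0 -0.2 0 0 0" --pt "0 -0.2 0 0 0" --pt "0 0 0 0 0"

```text
time: 13.22
tcp_pos: [0.5559, 0.0595, 0.0543]
tool_rot: [[0.141, -0.99, 0.002], [-0.99, -0.141, 0.0], [0.0, -0.002, -1.0]]
wrist_force: [0.5, 0.6, 0.6]
finger_gap: 0.0
gripper_force: 0.0
```

Emit:
servo_tool --pt "0 -0.2 0 0 0" --pt "0 -0.2 0 0 0" --pt "0 -0.2 0 0 0" --pt "0 -0.2 0 0 0" --pt "0 -0.2 0 0 0" --pt "0 0 0 0 0"

```text
time: 13.72
tcp_pos: [0.5512, 0.0891, 0.0531]
tool_rot: [[0.141, -0.99, 0.0], [-0.99, -0.141, 0.001], [-0.001, -0.0, -1.0]]
wrist_force: [-0.4, 0.5, -1.1]
finger_gap: 0.004
gripper_force: 0.0
```

No steady force at rest, so I'll check whether the jaw has moved.

```bash
cat >> h.py <<'E'
F=np.array([.521,.2765]);ex=np.array([.9895,.1445]);ey=np.array([-.1445,.9895])
ff=lambda p:np.round([(np.array(p)[:2]-F)@ex,(np.array(p)[:2]-F)@ey],4)
E
python3 - <<'E'
from h import *
print("tcp",ff(arm.sense()["tcp_pos"]))
for c in ("scene","side"):
    i=arm.camera_info(c); im=arm.camera(c)
    if c=="scene": save("scene3",cv2.resize(im[120:300,330:520],None,fx=4,fy=3.3))
    for r in arm.pinpoint(c,"jaw_post")[:1]:
        x=hit(i,r["at"][0]*640,r["at"][1]*400,.079); print(c,"post",round(r["confidence"],2),x,ff(x))
E
```

```text
tcp [ 0.0028 -0.1898]
scene post 0.57 [0.54981681 0.11060276 0.079     ] [ 0.0045 -0.1683]
```

View pics/scene3.png

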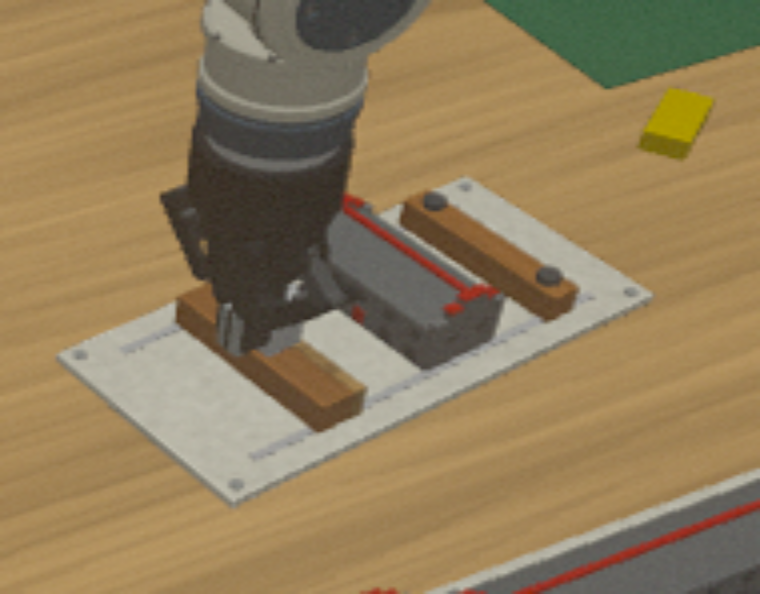

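The crop shows the jaw moved about 20 mm with the fingers behind the post at (250,335). The hall is still standing, so pushing on.

Emit:
servo_tool --pt "0 -0.2 0 0 0" --pt "0 -0.25 0 0 0" --pt "0 -0.25 0 0 0" --pt "0 -0.25 0 0 0" --pt "0 -0.25 0 0 0" --pt "0 -0.25 0 0 0" --pt "0 -0.25 0 0 0" --pt "0 -0.2 0 0 0" --pt "0 -0.2 0 0 0" --pt "0 -0.2 0 0 0" --pt "0 -0.2 0 0 0" --pt "0 -0.1 0 0 0"

```text
time: 14.92
tcp_pos: [0.5397, 0.166, 0.0528]
tool_rot: [[0.141, -0.99, -0.001], [-0.99, -0.141, -0.0], [-0.0, 0.001, -1.0]]
wrist_force: [-2.8, -4.7, -1.5]
finger_gap: 0.003
gripper_force: 2.2
```

Emit:
servo_tool --pt "0 -0.05 0 0 0" --pt "0 -0.05 0 0 0" --pt "0 -0.05 0 0 0" --pt "0 -0.05 0 0 0"

```text
time: 15.25
tcp_pos: [0.5392, 0.1712, 0.0529]
tool_rot: [[0.14, -0.99, -0.001], [-0.99, -0.14, -0.0], [0.0, 0.001, -1.0]]
wrist_force: [-2.1, -5.4, -1.8]
finger_gap: -0.0
gripper_force: 2.1
```

Emit:
servo_tool --pt "0 -0.05 0 0 0" --pt "0 -0.05 0 0 0" --pt "0 -0.05 0 0 0" --pt "0 -0.05 0 0 0"

```text
time: 15.58
tcp_pos: [0.5383, 0.1771, 0.0529]
tool_rot: [[0.14, -0.99, -0.001], [-0.99, -0.14, -0.0], [0.0, 0.001, -1.0]]
wrist_force: [-2.8, -3.9, -1.2]
finger_gap: -0.003
gripper_force: 2.1
```

Emit:
servo_tool --pt "0 -0.04 0 0 0" --pt "0 -0.04 0 0 0"

```text
time: 15.75
tcp_pos: [0.538, 0.179, 0.0529]
tool_rot: [[0.14, -0.99, -0.001], [-0.99, -0.14, -0.001], [0.001, 0.001, -1.0]]
wrist_force: [-2.8, -9.2, -0.8]
finger_gap: -0.0
gripper_force: 4.2
```

Force is climbing at the expected place. Two more small steps.

Emit:
servo_tool --pt "0 -0.03 0 0 0" --pt "0 -0.03 0 0 0"

```text
time: 15.92
tcp_pos: [0.5379, 0.1799, 0.053]
tool_rot: [[0.139, -0.99, -0.0], [-0.99, -0.139, -0.003], [0.003, 0.001, -1.0]]
wrist_force: [-1.5, -16.9, -0.3]
finger_gap: -0.0
gripper_force: 7.9
```

About 17 N, a firm stop. Backing off behind the post and lifting clear.

Emit:
servo_tool --pt "0 0.1 0 0 0" --pt "0 0.2 0 0 0" --pt "0 0.5 0 0 0" --pt "0 0.5 0 0 0" --pt "0 0.5 0 -0.3 0" --pt "0 0.4 0 -0.8 0" --pt "0 0.6 0 -0.9 0" --pt "0 0.6 0 -0.9 0" --pt "0 0.6 0 -0.9 0" --pt "0 0.6 0 -0.5 0" --pt "0 0 0 0 0" --pt "0 0 0 0 0"

```text
time: 16.92
tcp_pos: [0.5582, 0.0441, 0.1828]
tool_rot: [[0.138, -0.99, 0.003], [-0.99, -0.138, 0.001], [-0.0, -0.003, -1.0]]
wrist_force: [-0.4, 0.7, -0.7]
finger_gap: -0.003
gripper_force: 0.0
```

```bash
python3 - <<'E'
from h import *
s=arm.sense(); print(s["time"],s["tcp_pos"],s["wrist_force"])
o=[]
for c in ("scene","side"):
    i=arm.camera_info(c); im=arm.camera(c)
    if c=="scene": save("scene4",cv2.resize(im[120:300,330:520],None,fx=4,fy=3.3))
    for r in arm.pinpoint(c,"jaw_post")[:1]:
        x=hit(i,r["at"][0]*640,r["at"][1]*400,.079); print(c,"post",round(r["confidence"],2),ff(x))
    for r in arm.pinpoint(c,"hall"):
        x=hit(i,r["at"][0]*640,r["at"][1]*400,.008)
        if abs(ff(x)).max()<.12: print(c,"hall",round(r["confidence"],2),ff(x))
E
```

```text
16.9167 [0.55823353 0.04410917 0.18281485] [-0.41515407  0.71790962 -0.66453438]
scene post 0.98 [ 0.0089 -0.0752]
scene hall 0.75 [-0.0034 -0.0319]
side post 0.9 [ 0.0067 -0.0744]
side hall 0.87 [ 0.0143 -0.022 ]
```

View pics/scene4.png

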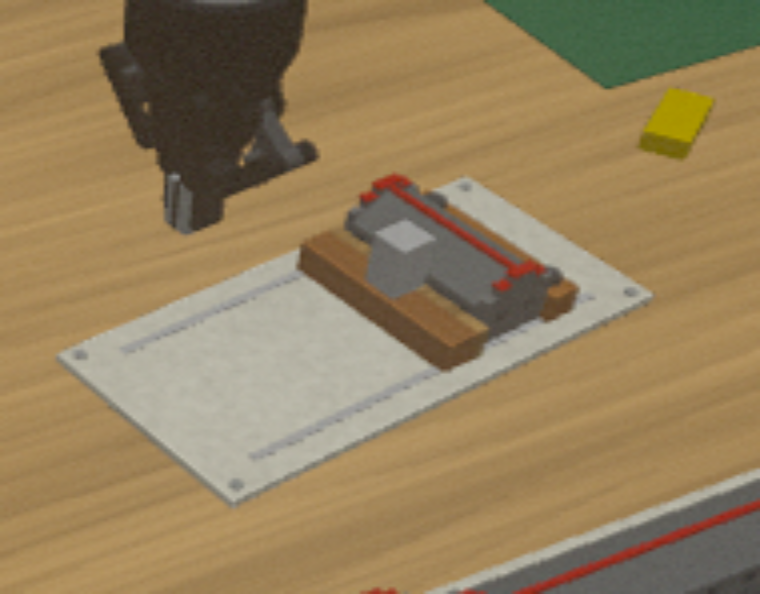

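The picture shows the hall upright and square between the jaw at (390,300) and the fence at (560,290), with the tool clear of everything. The post is at about -75 mm from the fence, which is 10 + 50 + 15 mm, as expected with no gaps. Handing in.

```bash
python3 -c "
from bench import arm; print(arm.finish_job())"
```

```text
the job is handed in; nothing more can be done
None
```

The hall stands upright on the jig, snug and square between jaw and fence; the jaw was pushed to a stop at about 17 N (a little over the suggested 10–15 N, well under 50 N) and left there, and the job was handed in at about 17 s with the arm clear, though no verdict came back.

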